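Eject and catch a tool battery

ROBOT

A 7-joint arm with a two-finger parallel gripper is mounted at the origin on the work surface. World frame = base frame: x ahead of the robot, y to its left, z up, the work surface at z = 0. Lengths are in m, angles in rad, forces in N, time in s.
With the tool pointing down it reaches from about 0.4 to 0.85 m from the base axis. Payload 4.5 kg.
Tool frame: the origin (TCP) lies between the finger pads; the fingertips stand 11 mm ahead of it and the grasp point (between the pads) lies 8 mm behind it (r.nose_length is the distance from the TCP to the fingertips, in m); z points along the fingers, y is the line along which they close (so a half turn about z gives the same grasp; the last joint's range is limited). The gripper opens to 88 mm and grips with 3 to 60 N. Pads are 18 mm wide; open, the fingers measure 123 mm over their backs; the gripper's body (75 mm by 187 mm) begins 45 mm behind the grasp point.
Start: joints at [1.281, 0.689, -0.195, 1.565, 0.157, 0.902, -0.215], TCP at [0.199, -0.593, 0.25] pointing down, gripper open.
Joint ranges: [-3.01, 3.01], [-0.46, 2.08], [-1.47, 1.51], [0.13, 2.56], [-1, 4.14], [0.04, 2.09], [-2.66, 2.66]. Speed limits (rad/s): [2.57, 2.57, 3.14, 3.14, 3.14, 3.14, 3.14].

INTERFACE

Orientations are given as a unit quaternion [x, y, z, w].
In Python, from plant import get_state, snapshot, camera_model, r gives the robot as it stands.
- The arm moves only by the shell command python3 -m inch 'ROWS' [FORCE]. ROWS is text: rows parted by semicolons, each of 7 numbers parted by spaces: the opening, from -1 (shut) to 1 (fully open), then the shift along the tool's x, y, z in m, then the turn, a rotation vector about the tool's x, y, z in rad. A call has 1 to 20 rows; each row shifts and turns the commanded pose from where the row before left it, along the tool's axes as they then stand; what a row does not reach is not made up. A row lasts 1/12 s, in which the tool goes at most 41.7 mm and 7.16 degrees, less where a joint would pass 70% of its speed; a pose out of reach is approached as far as the arm can. A call is refused whole if a number of a shift passes 0.0417 or a number of a turn 0.125, either way. A call with a gripper value outside its range is refused whole. The fingers move at their own pace and stop on an object; FORCE is the grip in N (left out, the last holds). Time passes only in rows, so rows that do not move let the fingers close. It gives the time, the measured TCP pose, the force, the opening and the grip force at its end, in the units of the state.
- get_state(): the state, without advancing time (a new reading comes with each control period).
- snapshot(name): name is "scene" or "side" or "wrist"; returns (picture, depth): 480x640x3 uint8, red, green, blue; 480x640 float32, m along the optical axis (not along the pixel's ray), 0 where there is no reading.
- camera_model(name): a dict with "intrinsics" (3x3 intrinsics, pixels), "dist" ([k1, k2, p1, p2, k3] as OpenCV has them; the pictures are not rectified), "view" (4x4, takes a point from world to camera coordinates). Camera axes: x right, y down, z forward; pixel columns grow to the right and rows downward; lengths in m; the calibration is good to about 2 mm. A picture is of the moment at which its call begins: read the wrist's pose just before it. camera_model takes no time and is no camera call; for the wrist camera it gives the pose at the moment of the call.
- r.finish_job(): hands the job in; it is judged then, once.
The state is a dict: "clock": time; "q": joint angles; "qd": joint speeds; "joint_torque": joint torques, N m; "tool_pos": TCP position; "eef_rot": TCP orientation; "contact_force": force on the tool from outside, world axes, zero at the start; "moment": the same for the moment, N m; "opening": opening from 0.0 (shut) to 1.0 (fully open); "finger_force": force on a finger pad.
Only numpy, scipy, OpenCV 4.12 (cv2) and the standard library are available. Lean on these libraries where they do the work, as an engineer would, in place of code of your own. Each camera call takes 0.05 s, during which the arm holds its last target. There are 200 camera calls.

TASK

Press down the eject key of the battery charger with one finger, and stop the battery pack with the other finger as it springs out, before it slides away down the bay; let it come out a centimetre or two. Do not lift the pack, and leave everything else on the bench alone. The program finishes while holding: one finger still keeps the key down, and the pack rests against the other finger.

Things in the scene. Friction and masses are not known exactly. Their poses are not given: they have to be found in the camera images.
- charger: Black battery charger fixed to the bench. Origin: on the bench, straight below the front lower edge of the seated pack, on the bay's centre line; z up, -x the way the pack slides out (downhill), +y the key's side. Housing 100 mm high at x = 90 to 165 mm, y = -48 to 48; key pod 32 mm high at x = -62 to -4, y = 34 to 83; the bay between them runs along x at y = 0 (see bay_stop).
- eject_key (a joint): Travel of the eject key, m: 0 up, 0.010 fully down. Its spring needs 2.5 N to start, 5 N fully down, and lifts it again. A steel tongue on the key stands 7 mm above the bay floor before the pack as its latch; it frees the pack after 7 to 8 mm of travel.
- key_top (a point): Centre of the top of the eject key, a grey ribbed cap 34 mm (charger x) by 28 mm (charger y), pressed downwards. At charger x = -33.5, y = 59 mm; 47 mm above the bench when up, 37 mm when fully down (the point moves with it). Nothing stands above it.
- bay_stop (a point): Fixed point on the bay floor's centre line, level along x with the key: charger (-33.3, 0, 21.2) mm. The bay is open above, 54 mm wide between 9 mm high guides, slippery, sloping 0.2 rad down to its open end at x = -74 (no stop). A finger 22 mm wide along x, its tip here at the pressed key's height (16 mm over the floor), stops the pack about 15 mm out.
- pack: Grey battery pack, 70 mm long (along the bay), 50 wide, 42 high, 0.26 to 0.4 kg. Origin: centre of its underside; -x downhill, z upright as it lies on the sloping floor. Seated: origin at charger x = 33.5, z = 35 mm; top front edge at x = -7, 63 mm above the bench. A spring behind it pushes with 4 N, fading to 2 N over 28 mm: unlatched, it shoots out and off the open end unless blocked.
- spare_pack: A like grey battery pack, 70 x 50 x 42 mm, lying level on the bench beside the charger. Origin: centre of its underside. Leave alone.
- tape_roll: Roll of paper tape lying flat, 90 mm across, 24 mm high. Origin: centre of its underside. Leave alone.
- screwdriver: Screwdriver lying on the bench. Leave alone.
- spray_can: Spray can, 60 mm across, 170 mm high, upright. Origin: centre of its underside. Leave alone.
- glue_bottle: Glue bottle, 52 mm across, 130 mm high, upright. Origin: centre of its underside. Leave alone.
- wrench: Wrench lying on the bench. Leave alone.
- varnish_tin: Varnish tin, 90 mm across, 90 mm high, upright. Origin: centre of its underside. Leave alone.
Not all that is in view belongs to the job. Leave any brown or red look-alike of the pack alone.

How it is judged:
By the outcome, as a careful person would: the job done as asked, in the order asked, and still so for the second after the job is handed in, while the arm keeps its last pose, push and grip.
It also fails if it takes over 32 s, if anything falls off the work surface, if the arm or the gripper's body presses on something with over 40 N, if the wrist force passes 120 N, or if a joint passes its speed limit or range.

## Working session

There is one attempt and no reset: what is moved stays moved. The work goes in short steps, Python scripts to look and compute and a shell command to move; the robot and the scene stay as the last step left them, time stands still between calls to the robot, and variables do not carry over. Pictures are saved under pics/ and viewed, at most 10 in all, crops included, and the job is handed in when it is done.

```bash
mkdir -p pics; ls
python3 - <<'E'
from plant import *
import cv2
s=get_state();print(s['clock'],s['tool_pos'],s['eef_rot'],s['opening'])
import numpy as np
for n in ['scene','side']:
    p,d=snapshot(n);cv2.imwrite(f'pics/{n}0.png',p[...,::-1]);np.savez(f'{n}0.npz',p=p,d=d)
    print(n,camera_model(n))
E
```

```text
pics
0.0 [ 0.19859673 -0.59194381  0.248914  ] [ 9.86917034e-01  1.61226273e-01 -2.22235704e-04 -8.98924201e-04] 0.997607804891262
scene {'intrinsics': array([[477.06526679,   0.        , 317.282603  ],
       [  0.        , 477.06526679, 241.99583922],
       [  0.        ,   0.        ,   1.        ]]), 'dist': array([-0.01389148,  0.        ,  0.        ,  0.        ,  0.        ]), 'view': array([[ 0.65757999,  0.7533122 , -0.01045385, -0.38450815],
       [ 0.52130888, -0.46498997, -0.71555669, -0.27607621],
       [-0.54389852,  0.46508608, -0.69847644,  1.52653689],
       [ 0.        ,  0.        ,  0.        ,  1.        ]])}
side {'intrinsics': array([[540.69518603,   0.        , 328.59487525],
       [  0.        , 540.69518603, 242.0281316 ],
       [  0.        ,   0.        ,   1.        ]]), 'dist': array([-0.0320137,  0.       ,  0.       ,  0.       ,  0.       ]), 'view': array([[-0.81754603, -0.57580185,  0.00840958,  0.47641974],
       [-0.39225765,  0.54613239, -0.74018467,  0.29684644],
       [ 0.42160696, -0.60843376, -0.67235105,  1.30004049],
       [ 0.        ,  0.        ,  0.        ,  1.        ]])}
```

View pics/scene0.png

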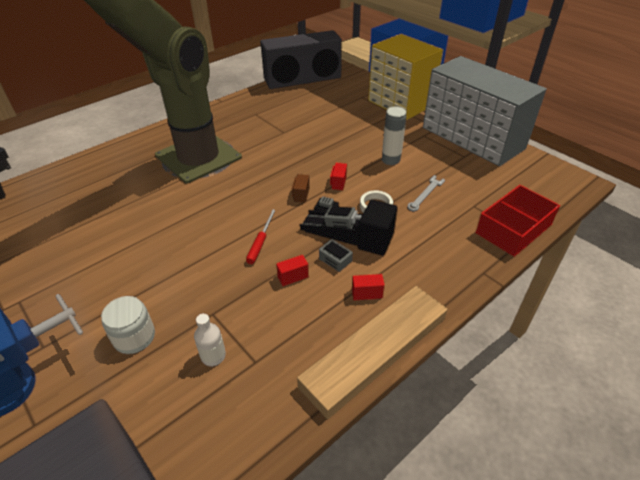

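View pics/side0.png

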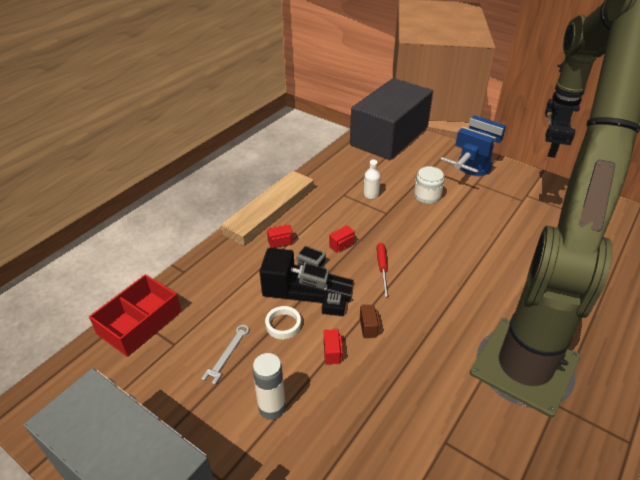

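The scene view shows the black charger with its housing at about (378,225) and the key at (326,204). In the side view the housing is at (278,272) and the key at (334,298).

```bash
cat > h.py <<'E'
import numpy as np,cv2
from plant import *
def cloud(p,d,m):
    K,D,V=m['intrinsics'],m['dist'],m['view']
    v,u=np.mgrid[:480,:640]
    n=cv2.undistortPoints(np.stack([u.ravel(),v.ravel()],1).astype(np.float64)[:,None],K,D)[:,0]
    c=np.c_[n,np.ones(len(n))]*d.reshape(-1,1)
    return ((c-V[:3,3])@V[:3,:3]).reshape(480,640,3)
E
python3 - <<'E'
from h import *
for n in ['scene','side']:
    z=np.load(n+'0.npz');W=cloud(z['p'],z['d'],camera_model(n))
    (u0,u1,v0,v1)=(295,402,190,258) if n=='scene' else (255,360,240,318)
    w=W[v0:v1,u0:u1].reshape(-1,3);c=z['p'][v0:v1,u0:u1].reshape(-1,3).astype(int)
    for nm,lo,hi in [('house',.09,.108)]:
        k=(w[:,2]>lo)&(w[:,2]<hi);print(n,nm,k.sum(),cv2.minAreaRect((w[k,:2]*1000).astype(np.float32)),w[k].mean(0))
    g=(c.max(1)-c.min(1)<25)&(c.mean(1)>70)
    k=g&(w[:,2]>.036)&(w[:,2]<.053);print('greylow',k.sum(),w[k].mean(0))
    vv,uu=(326,204) if 0 else ((204,326) if n=='scene' else (298,334));print('key px',W[vv-3:vv+4:3,uu-3:uu+4:3].round(3).tolist())
    p=z['p'][v0:v1,u0:u1,::-1];cv2.imwrite(f'pics/{n}_c.png',cv2.resize(p,None,fx=4 if n=='x' else 3.6,fy=3.6,interpolation=cv2.INTER_CUBIC))
a=cv2.imread('pics/scene_c.png');b=cv2.imread('pics/side_c.png');w=min(a.shape[1],b.shape[1])
cv2.imwrite('pics/c0.png',np.vstack([a[:,:w],b[:,:w]]))
E
```

```text
scene house 802 ((652.7632446289062, 141.27841186523438), (75.14225769042969, 98.7649917602539), 26.780826568603516) [0.65623346 0.13752733 0.09690217]
greylow 106 [0.52810705 0.09139103 0.04252725]
key px [[[0.479, 0.113, 0.044], [0.487, 0.117, 0.047], [0.491, 0.124, 0.045]], [[0.483, 0.109, 0.039], [0.491, 0.114, 0.041], [0.499, 0.117, 0.044]], [[0.485, 0.108, 0.029], [0.49, 0.114, 0.029], [0.498, 0.118, 0.032]]]
side house 757 ((649.1300048828125, 146.29434204101562), (76.00200653076172, 104.23501586914062), 27.070554733276367) [0.6458764  0.14910906 0.09794501]
greylow 189 [0.52274457 0.10487776 0.04395085]
key px [[[0.491, 0.12, 0.043], [0.482, 0.119, 0.048], [0.474, 0.118, 0.053]], [[0.484, 0.13, 0.045], [0.477, 0.127, 0.048], [0.472, 0.12, 0.044]], [[0.479, 0.137, 0.043], [0.47, 0.137, 0.05], [0.467, 0.128, 0.043]]]
```

View pics/c0.png

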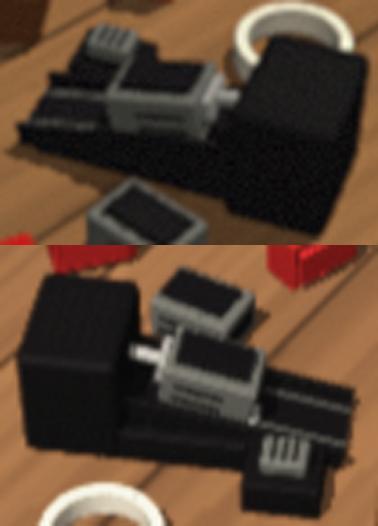

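The crop shows the ribbed key on its pod, the pack seated, and the bay running downhill away from the housing. Both views put the charger yaw at about 27°, which places the centre point between key and bay_stop near (0.494, 0.097). I'm moving above it now.

```bash
python3 -m inch '-0.06 .025 -.028 0 0 0 0;-0.06 .025 -.028 0 0 0 0;-0.06 .025 -.028 0 0 0 0;-0.06 .025 -.028 0 0 0 0;-0.06 .025 -.028 0 0 0 0;-0.06 .025 -.028 0 0 0 0;-0.06 .025 -.028 0 0 0 0;-0.06 .025 -.028 0 0 0 0;-0.06 .025 -.028 0 0 0 0;-0.06 .025 -.028 0 0 0 0;-0.06 .025 -.028 0 0 0 0;-0.06 .025 -.028 0 0 0 0;-0.06 .025 -.028 0 0 0 0;-0.06 .025 -.028 0 0 0 0;-0.06 .025 -.028 0 0 0 0;-0.06 .025 -.028 0 0 0 0;-0.06 .025 -.028 0 0 0 0;-0.06 .025 -.028 0 0 0 0;-0.06 .025 -.028 0 0 0 0;-0.06 .025 -.028 0 0 0 0' 30
python3 -m inch '-0.06 0 0 0 0 0 -.073;-0.06 0 0 0 0 0 -.073;-0.06 0 0 0 0 0 0;-0.06 0 0 0 0 0 0'
python3 - <<'E'
from h import *
m=camera_model('wrist');p,d=snapshot('wrist');np.savez('w1.npz',p=p,d=d,**m);cv2.imwrite('pics/w1.png',p[...,::-1])
s=get_state();print(s['clock'],s['tool_pos'],s['eef_rot'],s['opening'],s['contact_force'])
E
```

```text
clock: 1.77
tool_pos: [0.4949, 0.0993, 0.2495]
eef_rot: [0.987, 0.161, -0.0, 0.0]
contact_force: [0.4, -0.5, 0.8]
opening: 0.471
finger_force: 0.0
clock: 2.1
tool_pos: [0.4944, 0.0972, 0.2494]
eef_rot: [0.973, 0.232, -0.0, 0.0]
contact_force: [-1.1, -0.4, 0.2]
opening: 0.467
finger_force: 0.0
2.15 [0.4944743  0.09690311 0.24952226] [ 9.72860112e-01  2.31393789e-01 -3.21451983e-04  1.12687617e-04] 0.4685633646043671 [0.44858877 0.13939294 0.11180806]
```

View pics/w1.png

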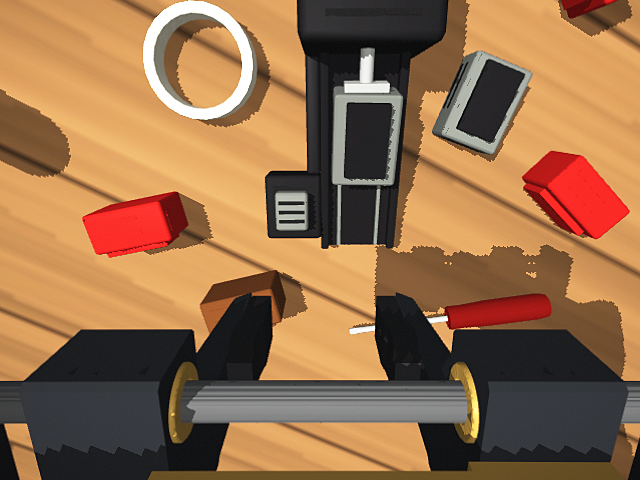

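The wrist view shows the key cap at (292,211), the seated pack at (367,138) and the open bay below it at about (365,217). Next I'll measure these more exactly.

Run:
```python
from h import *
z=np.load('w1.npz');p=z['p'].astype(int);W=cloud(z['p'],z['d'],z)
C=z['view'];K=z['intrinsics']
def ray(u,v,h):
    n=cv2.undistortPoints(np.array([[[u,v]]],float),K,z['dist'])[0,0];d=C[:3,:3].T@[n[0],n[1],1];o=-C[:3,:3].T@C[:3,3]
    return o+d*(h-o[2])/d[2]
grey=((p.max(2)-p.min(2)<30)&(p.mean(2)>95)).astype(np.uint8)
for nm,(u0,u1,v0,v1) in dict(key=(268,320,180,240),pack=(330,408,88,190)).items():
    m=np.zeros_like(grey);m[v0:v1,u0:u1]=grey[v0:v1,u0:u1]
    cs,_=cv2.findContours(m,cv2.RETR_EXTERNAL,2);c=max(cs,key=cv2.contourArea)
    r=cv2.minAreaRect(c);h=W[m>0][:,2];print(nm,r,np.percentile(h,[5,50,95]))
    if nm=='key':
        b=np.array([ray(*q,.047) for q in cv2.boxPoints(r)])
        print(b.round(4).tolist(),'centre',b.mean(0))
    else:
        w=W[m>0];w=w[w[:,2]>.058];R=cv2.minAreaRect((w[:,:2]*1000).astype(np.float32));print(R)
w=W[180:245,270:318].reshape(-1,3);k=(w[:,2]>.025)&(w[:,2]<.036);print('pod',cv2.minAreaRect((w[k,:2]*1000).astype(np.float32)))
q=z['view'];print('campos',-C[:3,:3].T@C[:3,3])
```

```text
key ((290.5, 210.5), (37.0, 31.0), 90.0) [0.04479275 0.04666514 0.04791499]
[[0.4883, 0.1396, 0.047], [0.5001, 0.1164, 0.047], [0.471, 0.1022, 0.047], [0.459, 0.1261, 0.047]] centre [0.47959765 0.12106458 0.047     ]
pack ((366.71185302734375, 138.5064239501953), (68.45342254638672, 102.68013763427734), 1.7357045412063599) [0.06264748 0.07238493 0.07817917]
((559.2246704101562, 98.44569396972656), (71.89402770996094, 56.45488739013672), 25.841901779174805)
pod ((477.9041748046875, 119.2323989868164), (52.7938232421875, 42.95331573486328), 26.51053237915039)
campos [0.56361377 0.13193526 0.38417456]
```

```bash
python3 -m inch '-0.06 -.0015 .001 .02 0 0 0;-0.06 0 0 .024 0 0 0;-0.06 0 0 .024 0 0 0;-0.06 0 0 .024 0 0 0;-0.06 0 0 .024 0 0 0;-0.06 0 0 .024 0 0 0;-0.06 0 0 .024 0 0 0;-0.06 0 0 .015 0 0 0;-0.06 0 0 .005 0 0 0;-0.06 0 0 0 0 0 0;-0.06 0 0 0 0 0 0'
python3 - <<'E'
from h import *
m=camera_model('wrist');p,d=snapshot('wrist');q,_=snapshot('side')
cv2.imwrite('pics/w2.png',np.hstack([cv2.resize(p[...,::-1],(560,420)),cv2.resize(q[230:330,270:370,::-1],(240,420)[:1]+(240,),interpolation=2)[:0] if 0 else cv2.copyMakeBorder(cv2.resize(q[240:330,270:360,::-1],(240,240),interpolation=2),0,180,0,0,0)]))
s=get_state();print(s['clock'],s['tool_pos'],s['opening'],s['contact_force'])
E
```

```text
clock: 3.07
tool_pos: [0.4941, 0.0956, 0.0662]
eef_rot: [0.973, 0.232, 0.0, 0.0]
contact_force: [0.5, 1.2, 0.1]
opening: 0.471
finger_force: 0.0
3.1667 [0.49457287 0.09583421 0.06678406] 0.4677287081048182 [-0.14054317  0.80040984  0.26035508]
```

View pics/w2.png

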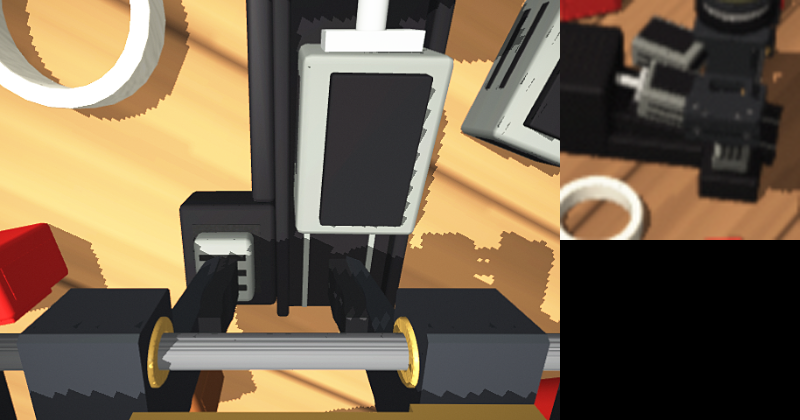

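The wrist view shows the left finger over the key (222,255) and the right one over the bay centre at about (345,275), clear of the pack front. Pressing now.

```bash
python3 -m inch '-0.06 -.002 0 .006 0 0 0;-0.06 0 0 .005 0 0 0;-0.06 0 0 .005 0 0 0;-0.06 0 0 .005 0 0 0;-0.06 0 0 0 0 0 0;-0.06 0 0 0 0 0 0;-0.06 0 0 0 0 0 0;-0.06 0 0 0 0 0 0'
python3 - <<'E'
from h import *
p,d=snapshot('wrist')
cv2.imwrite('pics/w3.png',p[...,::-1])
s=get_state();print(s['clock'],s['tool_pos'],s['opening'],s['contact_force'])
E
```

```text
clock: 3.83
tool_pos: [0.4925, 0.0951, 0.0474]
eef_rot: [0.973, 0.232, 0.001, 0.0]
contact_force: [-3.6, -1.2, 35.0]
opening: 0.471
finger_force: 19.9
3.8833 [0.49245618 0.09514424 0.04742673] 0.4656711220183601 [-4.30563251 -1.52382243 34.76545996]
```

View pics/w3.png

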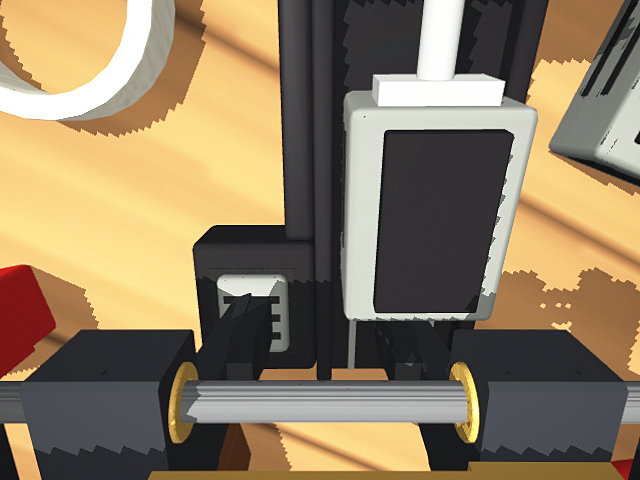

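The picture shows the pack out and resting against the right finger at (410,320), with the key fully down. I'll ease the 35 N press a little, let it settle, and confirm.

```bash
python3 -m inch '-0.06 0 0 -.0012 0 0 0;-0.06 0 0 0 0 0 0;-0.06 0 0 0 0 0 0;-0.06 0 0 0 0 0 0;-0.06 0 0 0 0 0 0;-0.06 0 0 0 0 0 0'
python3 - <<'E'
from h import *
m=camera_model('wrist');p,d=snapshot('wrist');W=cloud(p,d,m);p=p.astype(int)
g=(p.max(2)-p.min(2)<30)&(p.mean(2)>95);g[:108]=0;g[330:]=0;g[:,:340]=0;g[:,:][:,525:]=0
w=W[g];w=w[(w[:,2]>.05)&(w[:,2]<.085)];a=np.radians(26.5);k=np.array([.4796,.1211])
o=(w[:,:2]-k)@np.array([[np.cos(a),-np.sin(a)],[np.sin(a),np.cos(a)]])*1000+[-33.5,59]
print('pack charger x,y pct',np.percentile(o,[1,50,99],axis=0).round(1))
s=get_state();print(s['clock'],s['tool_pos'],s['contact_force'])
E
```

```text
clock: 4.38
tool_pos: [0.4925, 0.0951, 0.0477]
eef_rot: [0.973, 0.232, 0.001, 0.0]
contact_force: [-1.9, -1.1, 24.9]
opening: 0.469
finger_force: 15.0
pack charger x,y pct [[-21.8 -25.2]
 [ 23.   14.5]
 [ 45.   23.7]]
4.4333 [0.49249294 0.09507824 0.04771017] [-1.74291349 -1.73630046 24.63919338]
```

The pack's front edge is at charger x = -21.8 mm, so it is about 15 mm out. It is blocked by the finger, and the key is held down.

```bash
python3 -c "
from plant import r
print(r.finish_job())"
```

```text
the job is handed in; nothing more can be done
None
```

Job handed in at about 4.4 s: one finger holds the eject key fully down at about 25 N, and the pack rests against the other finger about 15 mm out.

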